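Refit the hooked inspection cover on a gear housing

TASK

Refit the steel inspection cover to the open gear housing: take it by its handle from the sloping drain stand, hook its plain edge under the housing's lip with the cover tilted, then lower the notched edge over the two dowels until the cover lies flat on its seat, without letting it fall. Then swing the catch all the way round over the cover's edge to lock it, and leave the ring, bottle, wrench and bolt dish where they are.

Things in the scene. Friction and masses are not known exactly. Their poses are not given: they have to be found in the camera images.
- cover: Loose flat steel plate, 170 mm (its x) by 110 mm (its y) by 5 mm, 0.3 to 0.6 kg. Origin: centre of its underside; z points out of the face with the handle. Its -x edge is plain (the edge to hook); its +x edge has two open notches 14 mm wide, 18 mm deep, centred at y = +-40 mm. At the start it lies tilted on the stand, plain edge down.
- cover_handle (a point): Middle of the bar of the strap handle on the cover, at (0, 0, 31 mm) on it; axes as the cover's. The bar is flat-sided, 70 mm long along y, 14 mm thick in x, 18 mm high, 22 to 40 mm above the cover's underside, on two feet 12 mm wide at y = +-29 mm.
- cover_hook_edge (a point): Middle of the underside of the cover's plain edge, on the cover at (-85, 0, 0 mm); axes as the cover's.
- housing: Fixed red gear housing, 270 by 170 by 60 mm, opening 130 by 90 mm on top. Origin: at table height under the seated cover's centre; z up. The seat is the flat top, z = 60 mm. Seated, the cover's origin is at (0, 0, 60 mm) with its axes along the housing's; play about 3 mm in x, 2 mm in y. The lip is at the -x end; dowels and catch at the +x end, catch pivot at (108, 0 mm).
- lip (a point): Middle of the lower edge of the steel lip's overhang, at (-70, 0, 74 mm) on the housing; axes as the housing's. The lip is 130 mm wide in y; its underside is level, 14 mm above the seat, its top 20 mm above it. It reaches from x = -70 mm back to an upright riser whose inner face is at x = -88 mm.
- dowel_a (a point): Top of one upright steel dowel, 10 mm across, 16 mm above the seat, its last 4 mm tapered, at (75, 40 mm) on the housing. It goes into a notch of the cover.
- dowel_b (a point): Top of the other, equal dowel, at (75, -40 mm) on the housing.
- catch (a joint): Steel turn catch at the housing's +x end, vertical pivot; radians. 0 = closed, at its stop, pointing to the housing's -x over the cover's edge; grows as it opens towards the housing's -y (1.57: points to -y); stop at 2.0. Starts open. Arm 42 mm long, 16 mm wide, 8 to 16 mm above the seat (3 mm over a seated cover). About 1.5 N of friction at the knob; stays where left.
- catch_knob (a point): Point on the axis of the black upright round knob on the catch, 38 mm above the seat, 34 mm from the pivot. The knob is 14 mm across and stands 16 to 50 mm above the seat. Axes turn with the catch: at joint value 0 they are parallel to the housing's, x from knob to pivot.
- stand: Fixed dark steel drain stand, 120 mm wide in y: two sloping rails on legs, on which the cover lies at 35 degrees. The slope rises towards its +x, with a 12 mm stop at the lower (-x) edge. Origin at table height under the middle of the slope, which is there 85 mm high.
- bearing_ring: Bystander: steel ring lying flat, 72 mm across, 24 mm high. Origin: centre of underside.
- oil_bottle: Bystander: grey bottle standing, 52 mm across, 140 mm high. Origin: centre of underside.
- wrench: Bystander: steel wrench lying flat, 180 mm long along its x.  Origin: middle of its underside.
- bolt_dish: Bystander: small steel dish with bolts, 130 by 90 by 35 mm. Origin: centre of underside.
Not all that is in view belongs to the job. What is shaped like the cover but brown or green is not meant.

How it is judged:
On the way, in this order (a step that is already met when the one before it is completed fails the run):
1. the cover's plain edge is under the lip while the cover is still tilted (x of cover_hook_edge in the frame of housing between -0.093 and -0.073 m and y of cover_hook_edge in the frame of housing between -0.03 and 0.03 m and z of cover_hook_edge in the frame of housing between 0.055 and 0.07 m and angle between cover's own z axis and vertical above 0.08 rad), for 0.05 s.
2. the cover lies flat on its seat, hooked and on both dowels, with the catch still open (x of cover in the frame of housing between -0.007 and 0.007 m and y of cover in the frame of housing between -0.005 and 0.005 m and z of cover in the frame of housing between 0.056 and 0.063 m and angle between cover's own z axis and vertical below 0.035 rad and angle between the x axis of cover and the x axis of housing, either way round below 0.06 rad and value of joint catch above 0.9 rad), for 0.2 s.
3. the catch is closed over the cover (value of joint catch below 0.2 rad), for 0.1 s.
At the end, for the whole second after the job is handed in: The cover lies flat and at rest on its seat (within 7 mm along and 5 mm across, 2 degrees of level, 3.5 degrees in yaw, underside within 4 mm of the seat), its plain edge under the lip and its notches round the dowels, and the catch is closed (within 0.2 rad of its stop) (x of cover in the frame of housing between -0.007 and 0.007 m and y of cover in the frame of housing between -0.005 and 0.005 m and z of cover in the frame of housing between 0.056 and 0.063 m and angle between cover's own z axis and vertical below 0.035 rad and angle between the x axis of cover and the x axis of housing, either way round below 0.06 rad and value of joint catch below 0.2 rad and linear speed of cover below 0.02 m/s and velocity of joint catch below 0.05 rad/s); the robot touches nothing.
It fails at once if the cover falls (moves fast while the fingers do not touch it) (contact force between the fingers and cover below 0.02 N and (linear speed of cover above 0.5 m/s or angular speed of cover above 3 rad/s)).
It fails at once if the bearing ring is moved more than 20 mm or tipped (distance of bearing_ring from where it was at the start of the episode above 0.02 m or angle between bearing_ring's own z axis and vertical above 0.3 rad).
It fails at once if the oil bottle is moved more than 20 mm or tipped (distance of oil_bottle from where it was at the start of the episode above 0.02 m or angle between oil_bottle's own z axis and vertical above 0.3 rad).
It fails at once if the wrench is moved more than 20 mm or tipped (distance of wrench from where it was at the start of the episode above 0.02 m or angle between wrench's own z axis and vertical above 0.3 rad).
It fails at once if the bolt dish is moved more than 20 mm or tipped (distance of bolt_dish from where it was at the start of the episode above 0.02 m or angle between bolt_dish's own z axis and vertical above 0.3 rad).
It also fails if it takes over 51 s, if anything falls off the work surface, if the arm or the gripper's body presses on something with over 40 N, if the wrist force passes 120 N, or if a joint passes its speed limit or range.

ROBOT

A 7-joint arm with a two-finger parallel gripper is mounted at the origin on the work surface. World frame = base frame: x ahead of the robot, y to its left, z up, the work surface at z = 0. Lengths are in m, angles in rad, forces in N, time in s.
With the tool pointing down it reaches from about 0.4 to 0.85 m from the base axis. Payload 10.4 kg.
Tool frame: the origin (TCP) lies at the very end of the fingers, on their centre line; the grasp point (between the pads) lies 19 mm behind it; x points along the fingers, y is the direction in which the jaws open and shut, and the axes are right-handed (so a half turn about x gives the same grasp; the last joint's range is limited). The gripper opens to 85 mm and grips with 20 to 120 N. Pads are 22 mm wide; open, the fingers measure 114 mm over their backs; the gripper's body (76 mm by 85 mm) begins 54 mm behind the grasp point. The pads swing forward as they close: fully open they stand 13 mm farther back than shut.
Start: joints at [-1.24, 0.332, -0.065, 1.46, 0.022, 1.35, -0.088], TCP at [0.217, 0.586, 0.231] pointing down, gripper open.
Joint ranges: [-2.6, 2.6], [-0.5, 2.12], [-1.47, 1.34], [0.16, 2.42], [-1.27, 4.41], [0.06, 2.06], [-2.6, 2.6]. Speed limits (rad/s): [2.22, 2.22, 2.79, 2.79, 3.14, 3.14, 3.14].

INTERFACE

Orientations are given as a unit quaternion [x, y, z, w].
In Python, from workcell import monitor, camera, ticket, regions_of gives the robot as it stands.
- The arm moves only by the tool step_arm, never from a script. Its argument "increments" is a list of rows, each a list of 5 numbers: the finger opening in m, from 0 to 0.0854, then the shift along the world's x, y, z in m, then the turn about the world's z in rad. A call has 1 to 12 rows; each row shifts and turns the commanded pose from where the row before left it; what a row does not reach is not made up. A row lasts 1/12 s, in which the tool goes at most 41.7 mm and 7.16 degrees, less where a joint would pass 70% of its speed; a pose out of reach is approached as far as the arm can. A call with a gripper value outside its range is refused whole. The fingers move at their own pace and stop on an object; "force" is the grip in N (left out, the last holds). Time passes only in rows, so rows that do not move let the fingers close. It gives the time, the measured TCP pose, the force and the opening at its end, in the units of the state.
- monitor.get_obs(): the state, without advancing time (a new reading comes with each control period).
- camera(name): name is "side" or "top"; returns a dict with "color" (400x640x3 uint8, red, green, blue), "range_z" (400x640 float32, m along the optical axis (not along the pixel's ray), 0 where there is no reading), "fx", "fy", "cx", "cy" (pixels), "cam_to_world" (4x4, takes a point from camera to world coordinates). Camera axes: x right, y up, looking along -z (the intrinsics and any distortion apply to the point x, -y, -z); pixel columns grow to the right and rows downward; lengths in m; the calibration is good to about 2 mm. A picture is of the moment at which its call begins.
- ticket.hand_in(): hands the job in, once; it reports no verdict.
Trained networks look in a picture, given as the dict that the camera call returned (one of the last four; its "shot" number tells which), for a name from the list of things; names that differ only in an ending like _2 or _b are one class to them, and where a whole thing is asked for, a point or a joint stands for the part that bears it (a point fixed in the world has none). Each returns a list of dicts, best first, with "p" (0 to 1); they miss things now and then, are a little off and sometimes report something else, mostly with a low value. They report only what shows in the picture. A call takes as long as a camera call. They do not tell look-alikes from the thing itself.
- regions_of(picture, query): "region" (400x640 bool, what is visible of it) and "centre" ([row, column] in pixels, amid what is visible of it).
The state is a dict: "clock": time; "joint_pos": joint angles; "joint_velocities": joint speeds; "tau": joint torques, N m; "position": TCP position; "ee_rot": TCP orientation; "ft_force": force on the tool from outside, world axes, zero at the start; "torque": the same for the moment, N m; "grip_width": opening from 0.0 (shut) to 1.0 (fully open).
Only numpy, scipy, OpenCV 4.12 (cv2) and the standard library are available. Lean on these libraries where they do the work, as an engineer would, in place of code of your own. Each camera call takes 0.05 s, during which the arm holds its last target. There are 200 camera calls.

## Working session

There is one attempt and no reset: what is moved stays moved. The work goes in short steps, Python scripts to look and compute and a tool call to move; the robot and the scene stay as the last step left them, time stands still between calls to the robot, and variables do not carry over. Pictures are saved under pics/ and viewed, about 8 in all and at most 12, crops included, and the job is handed in when it is done.

Besides the shell and the picture viewer there is one more tool, called after "Request:" by a JSON object that holds its "method" and its "body", one argument or row to a line. step_arm: Moves the arm, as the interface text tells. Its arguments: {"type":"object","properties":{"increments":{"type":"array"},"force":{"type":"number"}},"required":["increments"]}

```bash
mkdir -p pics; ls
cat > h.py <<'E'
import numpy as np, cv2
from workcell import monitor, camera, ticket, regions_of
def cloud(p):
    z=p["range_z"]; r,c=np.mgrid[:400,:640]
    P=np.stack([(c-p["cx"])/p["fx"]*z,-(r-p["cy"])/p["fy"]*z,-z,np.ones_like(z)],-1)@np.array(p["cam_to_world"]).T
    P=P[...,:3].copy(); P[z<=0]=np.nan; return P
def save(p,n): cv2.imwrite(f"pics/{n}.png",p["color"][...,::-1])
E
python3 - <<'E'
from h import *
o=monitor.get_obs(); print(o)
for n in("side","top"):
    p=camera(n); save(p,n+"0"); P=cloud(p); np.savez(n+"0.npz",P=P,c=p["color"])
    print(n,p["fx"],p["fy"],p["cx"],p["cy"],np.round(p["cam_to_world"],3).tolist(),[k for k in p])
    for q in ["cover","cover_handle","housing","lip","dowel_a","catch","catch_knob","stand","bearing_ring","oil_bottle","wrench","bolt_dish"]:
        for d in regions_of(p,q)[:3]:
            if d["p"]<.2: continue
            X=P[d["region"]]; print(q,round(d["p"],2),np.round(d["centre"]),d["region"].sum(),np.round(np.nanmedian(X,0),3),np.round(np.nanpercentile(X,2,0),3),np.round(np.nanpercentile(X,98,0),3))
E
```

```text
pics
{'clock': 0.0, 'joint_pos': array([-1.23959111,  0.33288607, -0.06470137,  1.46097859,  0.02159087,
        1.34991466, -0.08849307]), 'joint_velocities': array([-0.00051244,  0.00035951,  0.00075634,  0.00048469,  0.00021996,
        0.00065246, -0.00056559]), 'tau': array([-5.23032941e-04, -6.25452805e+01,  4.86087624e-02, -3.91594255e+01,
        1.62628584e-02,  1.01573273e-02, -4.10758062e-06]), 'position': array([0.21640851, 0.58591333, 0.23048929]), 'ee_rot': array([ 0.12390536,  0.69614411, -0.12495032,  0.69600162]), 'ft_force': array([-0.6876865 ,  1.42827377, -0.56454021]), 'torque': array([-0.02200347, -0.01734824, -0.00181289]), 'grip_width': 0.9988483367317451}
side 400.13396192383095 400.13396192383095 312.37410580539347 201.01100578962857 [[0.858, 0.314, -0.406, 0.032], [-0.513, 0.497, -0.7, -0.885], [-0.018, 0.809, 0.587, 0.843], [0.0, 0.0, 0.0, 1.0]] ['color', 'range_z', 'fx', 'fy', 'cx', 'cy', 'cam_to_world', 'shot']
cover 0.89 [203. 220.] 990 [0.324 0.247 0.004] [ 0.247  0.2   -0.001] [0.411 0.311 0.04 ]
cover 0.68 [186. 292.] 1075 [0.538 0.132 0.093] [0.479 
[... 2867 characters left out ...]
183  0.113]
catch_knob 0.74 [217. 372.] 4761 [ 0.516 -0.187  0.059] [ 0.387 -0.271  0.008] [ 0.646 -0.101  0.084]
catch_knob 0.47 [184. 382.] 78 [ 0.621 -0.21   0.078] [ 0.614 -0.228  0.07 ] [ 0.629 -0.186  0.113]
stand 0.53 [232. 265.] 103 [0.476 0.161 0.045] [ 0.465  0.093 -0.004] [0.623 0.196 0.135]
bearing_ring 0.71 [142. 287.] 295 [0.775 0.088 0.023] [ 0.744  0.052 -0.001] [0.811 0.119 0.03 ]
oil_bottle 0.68 [141. 346.] 305 [ 0.751 -0.09   0.093] [ 0.736 -0.115  0.004] [ 0.777 -0.068  0.142]
wrench 0.74 [216. 375.] 4639 [ 0.515 -0.186  0.06 ] [ 0.387 -0.269  0.009] [ 0.645 -0.102  0.084]
bolt_dish 0.67 [222. 451.] 1252 [ 0.508 -0.435  0.005] [ 0.445 -0.479 -0.002] [ 0.57  -0.38   0.037]
```

Run:
```python
import cv2,numpy as np
t=cv2.imread("pics/top0.png");s=cv2.imread("pics/side0.png")
a=cv2.resize(t[100:300,190:490],(800,533),interpolation=cv2.INTER_CUBIC);cv2.imwrite("pics/topcrop.png",a)
cv2.imwrite("pics/sidecrop.png",cv2.resize(s[130:310,220:490],(800,533),interpolation=cv2.INTER_CUBIC))
```

```text
(no output)
```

View pics/topcrop.png

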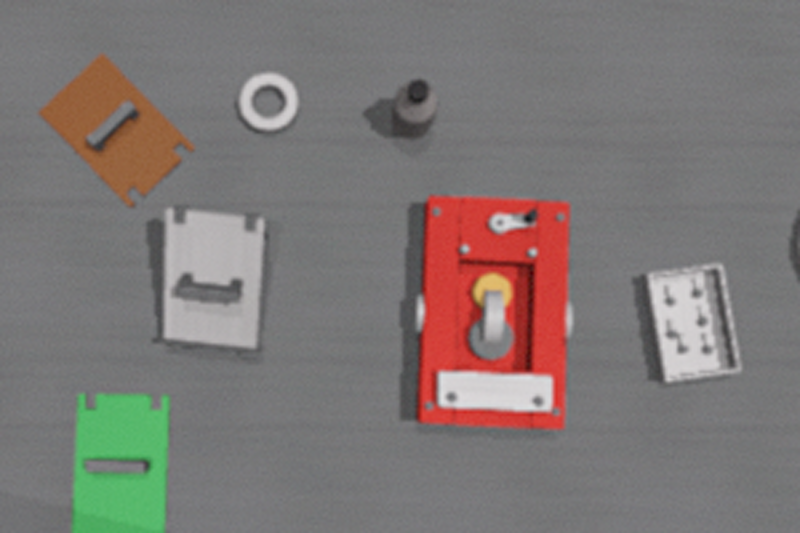

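View pics/sidecrop.png

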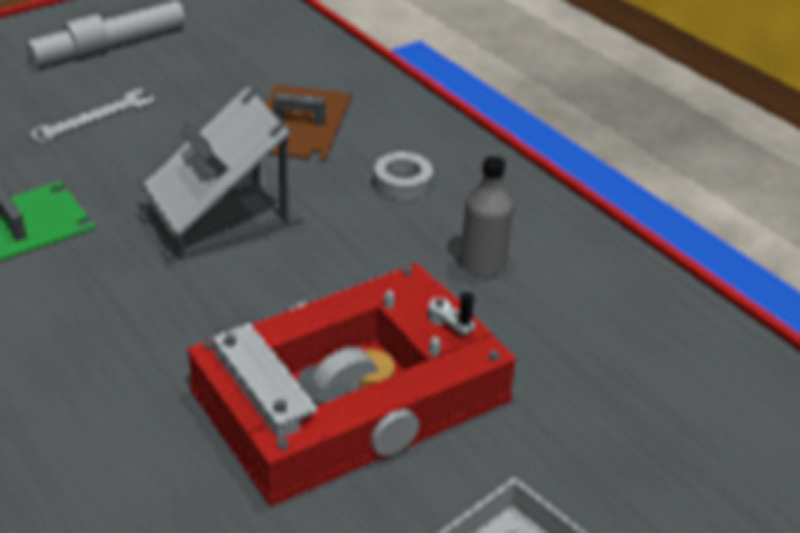

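Seen: top crop – the steel cover lies on the stand at full-image (row 203, col 270); look-alikes are brown at (147, 235) and green at (276, 235), both flat on the table. The steel one on the stand is meant (also at (186, 292) in side). Housing at (215, 373) with lip toward the robot and the catch pointing to its right (-y).

```bash
cat >> h.py <<'E'
def rectfit(X):
    r=cv2.minAreaRect((X[:,:2]*1000).astype(np.float32)); return np.round(r[0],1),np.round(r[1],1),round(r[2],2)
def cov(P,box):
    """cover plane + handle from cloud, box xyz lo/hi"""
    m=np.all((P>box[0])&(P<box[1]),-1)&np.isfinite(P[...,0]); X=P[m]
    rng=np.random.default_rng(0); best=0
    for _ in range(400):
        a=X[rng.choice(len(X),3,False)]; n=np.cross(a[1]-a[0],a[2]-a[0]); l=np.linalg.norm(n)
        if l<1e-5: continue
        n/=l; n*=np.sign(n[2])
        if n[2]<.6: continue
        k=abs((X-a[0])@n)<.003
        if k.sum()>best: best=k.sum(); K=k
    c=X[K].mean(0); n=np.linalg.svd(X[K]-c,full_matrices=False)[2][2]; n*=np.sign(n[2])
    d=(X-c)@n; k=abs(d)<.004
    ex=np.cross([0,1,0],n); ex/=np.linalg.norm(ex); ey=np.cross(n,ex)
    uv=np.c_[(X[k]-c)@ex,(X[k]-c)@ey]
    r=cv2.minAreaRect((uv*1000).astype(np.float32)); 
    o=c+ex*r[0][0]/1e3+ey*r[0][1]/1e3
    a=r[2] if r[1][0]>r[1][1] else r[2]-90
    h=(d>.022)&(d<.045); H=X[h]; hu=np.c_[(H-o)@ex,(H-o)@ey,(H-o)@n]*1e3
    print("n",np.round(n,3),"tilt",round(np.degrees(np.arccos(n[2])),1),"centre top",np.round(o,4),"size",np.round(r[1],1),"ang",round((a+90)%180-90,2))
    x=ex*np.cos(np.radians(a))+ey*np.sin(np.radians(a)); x*=np.sign(x[0]); print("xaxis",np.round(x,3),"yaw",round(np.degrees(np.arctan2(x[1],x[0])),2))
    print("bar mid",np.round(o+n*.026,4),"hook",np.round(o-n*.005-x*.085,4),"handle pts uvw mm: ",len(H), np.round(np.percentile(hu,[3,50,97],0),1).tolist() if len(H) else 0)
    return o,x,n
E
python3 - <<'E'
from h import *
from scipy.spatial.transform import Rotation as R
print(R.from_quat(monitor.get_obs()["ee_rot"]).as_matrix().round(3))
for n in("side","top"):
    f=np.load(n+"0.npz");P=f["P"];c=f["c"].astype(int); print(n)
    cov(P,np.array([[.44,.07,.025],[.64,.22,.18]]))
    red=(c[...,0]>110)&(c[...,1]<70)&(c[...,2]<70)
    hb=(P[...,0]>.36)&(P[...,0]<.68)&(P[...,1]>-.3)&(P[...,1]<-.07)
    m=red&hb&(abs(P[...,2]-.06)<.006); print("top face",rectfit(P[m]),np.median(P[m][:,2]))
    gray=hb&(c.max(-1)-c.min(-1)<40)
    m=gray&(P[...,2]>.073)&(P[...,2]<.09)&(P[...,0]<.5); print("lip",rectfit(P[m]),np.median(P[m][:,2]),m.sum())
    m=hb&(P[...,2]>.063)&(P[...,0]>.5)
    k,lab,st,ct=cv2.connectedComponentsWithStats(m.astype(np.uint8))
    for i in range(1,k):
        if st[i,4]>4: X=P[lab==i]; print("blob",st[i,4],ct[i].round(),X.mean(0).round(4),X.min(0).round(3),X.max(0).round(3))
E
```

```text
[[ 0.     0.346  0.938]
 [ 0.     0.938 -0.346]
 [-1.     0.    -0.   ]]
side
n [-0.57   0.061  0.819] tilt 35.0 centre top [0.5454 0.1399 0.0868] size [117.4 175.7] ang -4.08
xaxis [ 0.816 -0.071  0.573] yaw -4.97
bar mid [0.5306 0.1415 0.1081] hook [0.4789 0.1456 0.0339] handle pts uvw mm:  68 [[-5.5, -35.5, 23.5], [1.8, -10.7, 34.6], [9.2, 27.8, 37.6]]
top face (array([ 516.6, -190.4]), array([172.9, 272.6]), 87.63) 0.059298210340193
lip (array([ 420.9, -186.4]), array([134.3,  41.9]), 87.7) 0.0793703451040687 527
blob 12 [351. 230.] [ 0.5858 -0.1555  0.072 ] [ 0.582 -0.159  0.067] [ 0.588 -0.15   0.078]
blob 142 [373. 236.] [ 0.6188 -0.218   0.0827] [ 0.606 -0.237  0.064] [ 0.631 -0.186  0.111]
blob 16 [366. 247.] [ 0.5824 -0.2359  0.0701] [ 0.579 -0.239  0.065] [ 0.586 -0.232  0.077]
blob 7 [387. 250.] [ 0.6276 -0.2712  0.0642] [ 0.622 -0.277  0.063] [ 0.631 -0.266  0.066]
top
n [-0.569  0.053  0.821] tilt 34.9 centre top [0.5466 0.1425 0.0888] size [115.5 179.2] ang -4.54
xaxis [ 0.817 -0.079  0.572] yaw -5.53
bar mid [0.5318 0.1439 0.1101] hook [0.48   0.1489 0.0361] handle pt
[... 363 characters left out ...]
0.2096  0.0795] [ 0.606 -0.254  0.063] [ 0.642 -0.181  0.115]
blob 7 [369. 184.] [ 0.6181 -0.1662  0.0638] [ 0.613 -0.171  0.063] [ 0.625 -0.161  0.065]
blob 9 [357. 192.] [ 0.5935 -0.1291  0.0639] [ 0.587 -0.136  0.063] [ 0.603 -0.123  0.065]
blob 17 [364. 193.] [ 0.5884 -0.1524  0.0685] [ 0.58  -0.164  0.063] [ 0.597 -0.142  0.079]
blob 10 [389. 195.] [ 0.5844 -0.2283  0.072 ] [ 0.58  -0.233  0.065] [ 0.59  -0.224  0.076]
blob 6 [358. 198.] [ 0.5723 -0.1324  0.065 ] [ 0.568 -0.136  0.063] [ 0.577 -0.129  0.071]
blob 5 [350. 218.] [ 0.5105 -0.1071  0.0648] [ 0.507 -0.113  0.063] [ 0.514 -0.101  0.068]
blob 8 [397. 219.] [ 0.5076 -0.255   0.0645] [ 0.502 -0.264  0.063] [ 0.512 -0.248  0.068]
```

Request:
{"method": "step_arm", "body": {
  "increments": [
    [0.0854,0.0157,-0.0222,0,0.022],
    [0.0854,0.0157,-0.0222,0,0.022],
    [0.0854,0.0157,-0.0222,0,0.022],
    [0.0854,0.0157,-0.0222,0,0.022],
    [0.0854,0.0157,-0.0222,0,0.022],
    [0.0854,0.0157,-0.0222,0,0.022],
    [0.0854,0.0157,-0.0222,0,0.022],
    [0.0854,0.0157,-0.0222,0,0.022],
    [0.0854,0.0157,-0.0222,0,0.022],
    [0.0854,0.0157,-0.0222,0,0.022],
    [0.0854,0.0157,-0.0222,0,0.022],
    [0.0854,0.0157,-0.0222,0,0.022]
  ]
}}

```text
clock: 2.3
position: [0.4056, 0.3187, 0.2315]
ee_rot: [0.032, 0.706, -0.031, 0.706]
ft_force: [0.7, 0.2, 0.7]
grip_width: 0.998
```

Request:
{"method": "step_arm", "body": {
  "increments": [
    [0.0854,0.0157,-0.0222,0,0],
    [0.0854,0.0157,-0.0222,0,0],
    [0.0854,0.0157,-0.0222,0,0],
    [0.0854,0.0157,-0.0222,0,0],
    [0.0854,0.0157,-0.0222,0,0],
    [0.0854,0.0157,-0.0222,0,0],
    [0.0854,0.0157,-0.0222,0,0],
    [0.0854,0.0157,-0.0222,0,0],
    [0.0854,0,0,-0.02,0],
    [0.0854,0,0,-0.02,0],
    [0.0854,0,0,-0.02,0],
    [0.0854,0,0,0,0]
  ]
}}

```text
clock: 3.3
position: [0.5286, 0.1416, 0.1677]
ee_rot: [0.031, 0.708, -0.033, 0.705]
ft_force: [-0.5, -0.4, 0.3]
grip_width: 1.0
```

Run:
```python
from h import *
from scipy.spatial.transform import Rotation as R
o=monitor.get_obs();print(o["position"],R.from_quat(o["ee_rot"]).as_matrix().round(3)[:,1],o["ft_force"],o["clock"])
p=camera("side"); cv2.imwrite("pics/s1.png",cv2.resize(p["color"][90:240,200:400,::-1],(800,600),interpolation=cv2.INTER_CUBIC))
```

```text
[0.52861473 0.14162041 0.16773933] [ 0.09   0.996 -0.003] [-0.48610871 -0.40944854  0.33064566] 3.3
```

View pics/s1.png

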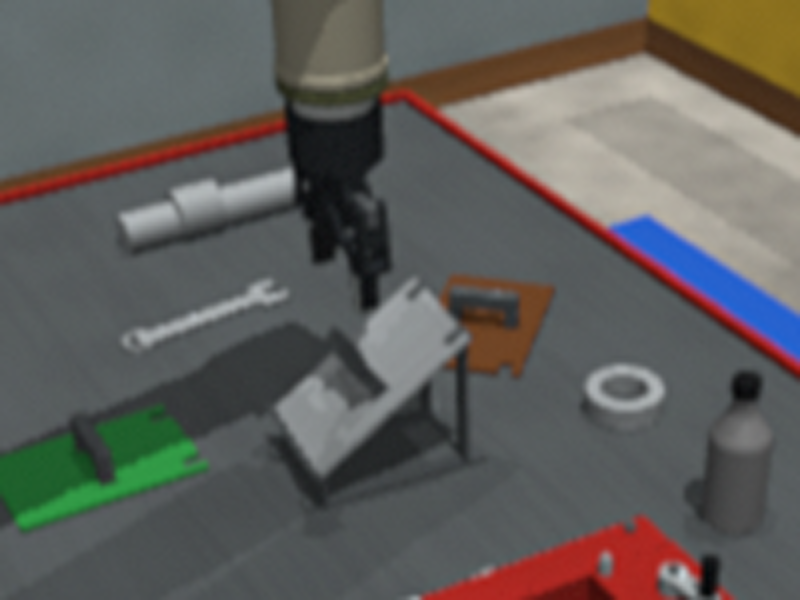

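The gripper hangs over the steel cover's handle (crop ≈(345, 350)), fingertips at ≈(370, 300), clear of everything. Descending.

Request:
{"method": "step_arm", "body": {
  "increments": [
    [0.0854,0.0024,0.001,-0.012,0],
    [0.0854,0,0,-0.012,0],
    [0.0854,0,0,-0.012,0],
    [0.0854,0,0,-0.012,0],
    [0.0854,0,0,-0.012,0],
    [0.0854,0,0,-0.012,0],
    [0.0854,0,0,-0.0105,0],
    [0.0854,0,0,0,0]
  ]
}}

```text
clock: 4.02
position: [0.5316, 0.1429, 0.0862]
ee_rot: [0.031, 0.708, -0.032, 0.705]
ft_force: [0.4, 0.6, 0.1]
grip_width: 1.001
```

Request:
{"method": "step_arm", "body": {
  "increments": [
    [0.075,0,0,0,0],
    [0.07,0,0,0,0],
    [0.06,0,0,0,0],
    [0.05,0,0,0,0],
    [0.05,0,0,0,0],
    [0.05,0,0,0,0]
  ],
  "force": 60
}}

```text
clock: 4.52
position: [0.5333, 0.1437, 0.0898]
ee_rot: [0.032, 0.706, -0.031, 0.707]
ft_force: [-3.4, 1.5, 6.5]
grip_width: 0.804
```

Request:
{"method": "step_arm", "body": {
  "increments": [
    [0.05,0,0,0.004,0],
    [0.05,0,0,0.004,0],
    [0.05,0,0,0.005,0],
    [0.05,0,0,0.008,0],
    [0.05,0,0,0.01,0],
    [0.05,0,0,0.012,0],
    [0.05,0,0,0.012,0],
    [0.05,0,0,0.012,0],
    [0.05,0,0,0.013,0],
    [0.05,0,0,0,0]
  ],
  "force": 90
}}

```text
clock: 5.35
position: [0.5344, 0.1438, 0.1724]
ee_rot: [0.033, 0.705, -0.031, 0.708]
ft_force: [0.8, 0.1, -3.1]
grip_width: 0.8
```

Run:
```python
from h import *
o=monitor.get_obs();print(o["position"],o["ft_force"],o["torque"],o["grip_width"])
for n in("side","top"):
    p=camera(n);P=cloud(p)
    if n=="side": cv2.imwrite("pics/s2.png",cv2.resize(p["color"][90:240,200:400,::-1],(800,600),interpolation=cv2.INTER_CUBIC))
    np.savez(n+"2.npz",P=P,c=p["color"])
    try: cov(P,np.array([[.42,.07,.09],[.66,.22,.25]]))
    except Exception as e: print(e)
```

```text
[0.53444857 0.1437671  0.17235124] [ 0.76066209  0.11856866 -3.10332476] [ 0.0352508  -0.02321264  0.01381456] 0.8002380258039036
n [-0.571  0.06   0.819] tilt 35.0 centre top [0.5474 0.1388 0.1699] size [116.7 168.5] ang -5.08
xaxis [ 0.814 -0.088  0.574] yaw -6.2
bar mid [0.5326 0.1404 0.1912] hook [0.4811 0.146  0.1171] handle pts uvw mm:  122 [[-10.4, -48.3, 23.3], [1.4, -10.9, 34.4], [15.1, 37.6, 43.8]]
n [-0.572  0.049  0.818] tilt 35.1 centre top [0.545  0.1138 0.1698] size [ 53.  174.2] ang -4.88
xaxis [ 0.814 -0.085  0.574] yaw -5.95
bar mid [0.5301 0.1151 0.1911] hook [0.4786 0.1208 0.1169] handle pts uvw mm:  3 [[-4.7, -18.1, 34.7], [-0.9, -7.9, 37.8], [0.6, -4.1, 41.2]]
```

View pics/s2.png

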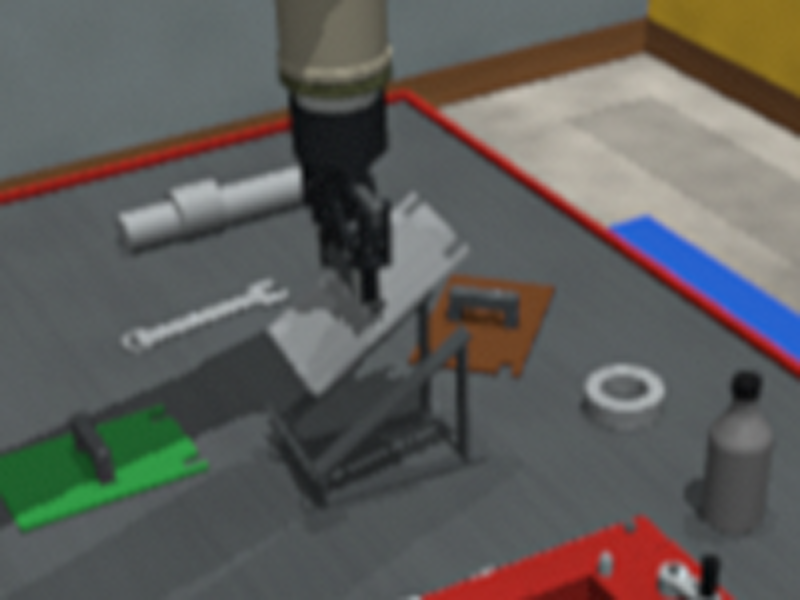

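Cover held at 35° tilt, off the stand (crop (360, 300)). Carry to above the lip.

Request:
{"method": "step_arm", "body": {
  "increments": [
    [0.05,0,0,0.01,0],
    [0.05,0,-0.005,0.005,0],
    [0.05,0,-0.012,0,0],
    [0.05,0,-0.018,0,0.01],
    [0.05,-0.003,-0.02,0,0.01],
    [0.05,-0.003,-0.02,0,0.01],
    [0.05,-0.003,-0.02,0,0.01],
    [0.05,-0.003,-0.02,0,0.01],
    [0.05,-0.003,-0.02,0,0.01],
    [0.05,-0.003,-0.02,0,0],
    [0.05,-0.003,-0.02,0,0],
    [0.05,-0.003,-0.02,0,0]
  ]
}}

```text
clock: 6.45
position: [0.5082, -0.054, 0.1837]
ee_rot: [0.011, 0.707, -0.011, 0.707]
ft_force: [1.1, 0.0, -3.4]
grip_width: 0.799
```

Request:
{"method": "step_arm", "body": {
  "increments": [
    [0.05,-0.003,-0.02,0,0],
    [0.05,0,-0.02,0,0],
    [0.05,0,-0.02,0,0],
    [0.05,0,-0.02,0,0],
    [0.05,0,-0.02,0,0],
    [0.05,0,-0.015,0,0],
    [0.05,0,-0.012,0,0],
    [0.05,0,-0.008,0,0],
    [0.05,0,0,0,0],
    [0.05,0,0,0,0]
  ]
}}

```text
clock: 7.28
position: [0.5055, -0.187, 0.1837]
ee_rot: [0.011, 0.707, -0.011, 0.707]
ft_force: [-0.2, -0.2, -3.9]
grip_width: 0.793
```

Run:
```python
from h import *
from scipy.spatial.transform import Rotation as R
o=monitor.get_obs();print(o["position"],R.from_quat(o["ee_rot"]).as_matrix().round(3)[:,1],o["ft_force"])
for n in("side","top"):
    p=camera(n);P=cloud(p); save(p,n+"3")
    np.savez(n+"3.npz",P=P,c=p["color"])
    try: cov(P,np.array([[.42,-.28,.095],[.66,-.09,.26]]))
    except Exception as e: print(e)
```

```text
[ 0.50554571 -0.18696131  0.18367188] [0.031 1.    0.   ] [-0.24223227 -0.21032018 -3.90276593]
n [-0.571  0.029  0.821] tilt 34.8 centre top [ 0.519  -0.191   0.1816] size [113.9 170. ] ang -1.98
xaxis [ 0.82  -0.034  0.571] yaw -2.41
bar mid [ 0.5042 -0.1902  0.203 ] hook [ 0.4522 -0.1882  0.129 ] handle pts uvw mm:  199 [[-10.3, -47.6, 24.1], [0.7, -4.2, 34.7], [18.4, 36.1, 43.5]]
n [-0.571  0.014  0.82 ] tilt 34.9 centre top [ 0.5227 -0.1478  0.1835] size [ 50.8 174.7] ang -8.78
xaxis [ 0.81  -0.153  0.567] yaw -10.68
bar mid [ 0.5079 -0.1474  0.2048] hook [ 0.4567 -0.1349  0.1312] handle pts uvw mm:  6 [[-13.1, -4.8, 25.9], [-9.0, 0.3, 31.9], [24.5, 7.9, 42.8]]
```

Request:
{"method": "step_arm", "body": {
  "increments": [
    [0.05,0,0,-0.01,0],
    [0.05,0,0,-0.01,0],
    [0.05,0,0,-0.01,0],
    [0.05,0,0,-0.01,0],
    [0.05,0,0,-0.01,0],
    [0.05,0,0,-0.008,0],
    [0.05,0,0,-0.006,0],
    [0.05,0,0,-0.002,0],
    [0.05,-0.003,0,0,0],
    [0.05,-0.003,0,0,0],
    [0.05,-0.002,0,0,0],
    [0.05,0,0,0,0]
  ]
}}

```text
clock: 8.38
position: [0.4977, -0.1869, 0.1183]
ee_rot: [0.011, 0.707, -0.011, 0.707]
ft_force: [0.2, -0.0, -4.1]
grip_width: 0.794
```

Request:
{"method": "step_arm", "body": {
  "increments": [
    [0.05,0,0,-0.001,0],
    [0.05,0,0,-0.001,0],
    [0.05,0,0,0,0]
  ]
}}

```text
clock: 8.63
position: [0.498, -0.1866, 0.1158]
ee_rot: [0.011, 0.707, -0.01, 0.707]
ft_force: [-0.2, 0.4, -4.9]
grip_width: 0.799
```

Run:
```python
from h import *
o=monitor.get_obs();print(o["position"],o["ft_force"],o["torque"])
for n in("side","top"):
    p=camera(n);P=cloud(p)
    if n=="side": cv2.imwrite("pics/s4.png",cv2.resize(p["color"][170:320,240:440,::-1],(800,600),interpolation=cv2.INTER_CUBIC))
    np.savez(n+"4.npz",P=P,c=p["color"])
    try: cov(P,np.array([[.438,-.26,.068],[.64,-.11,.2]]))
    except Exception as e: print(e)
```

```text
[ 0.49801499 -0.18661226  0.11579137] [-0.24764381  0.3606004  -4.93755939] [ 0.03510407  0.0513478  -0.0379005 ]
n [-0.57   0.027  0.821] tilt 34.8 centre top [ 0.5138 -0.1907  0.1154] size [113.7 163.8] ang -2.08
xaxis [ 0.82  -0.036  0.571] yaw -2.54
bar mid [ 0.499  -0.19    0.1367] hook [ 0.4469 -0.1877  0.0627] handle pts uvw mm:  196 [[-13.1, -46.9, 23.6], [-1.7, -0.5, 34.7], [16.0, 38.5, 44.0]]
n [-0.569  0.024  0.822] tilt 34.7 centre top [ 0.515  -0.1579  0.1159] size [ 53.4 167.6] ang -2.61
xaxis [ 0.821 -0.046  0.569] yaw -3.17
bar mid [ 0.5003 -0.1573  0.1372] hook [ 0.4481 -0.1542  0.0634] handle pts uvw mm:  1 [[-8.4, 16.6, 26.4], [-8.4, 16.6, 26.4], [-8.4, 16.6, 26.4]]
```

View pics/s4.png

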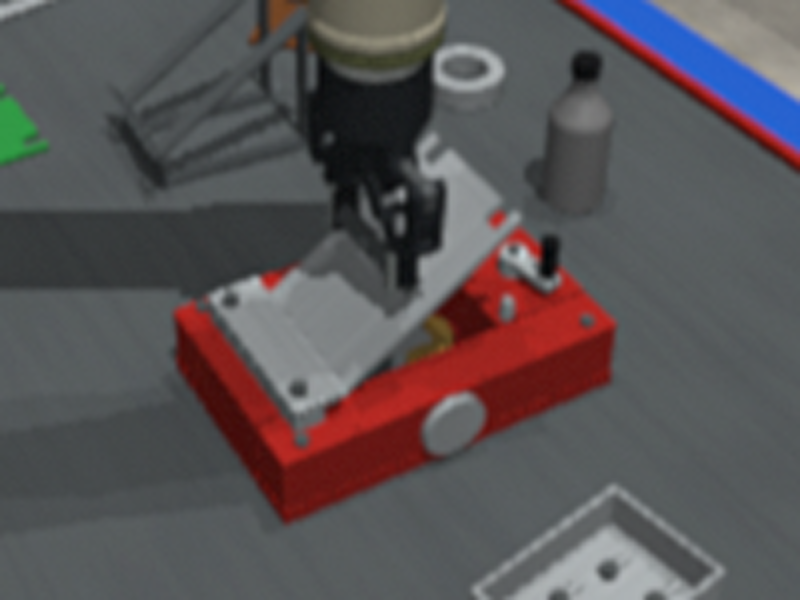

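Crop shows the plain edge right in front of the lip (≈(330, 385)), tilted, aligned. Push under the lip.

Request:
{"method": "step_arm", "body": {
  "increments": [
    [0.05,-0.002,0,0,0],
    [0.05,-0.002,0,0,0],
    [0.05,-0.002,0,0,0],
    [0.05,-0.002,0.0004,0,0],
    [0.05,-0.002,0,0,0],
    [0.05,-0.001,0,0,0],
    [0.05,0,0,0,0],
    [0.05,0,0,0,0]
  ]
}}

```text
clock: 9.4
position: [0.487, -0.1863, 0.1159]
ee_rot: [0.011, 0.707, -0.01, 0.707]
ft_force: [0.8, -0.1, -4.4]
grip_width: 0.799
```

Request:
{"method": "step_arm", "body": {
  "increments": [
    [0.05,0,0,-0.002,0],
    [0.05,0.0012,0,-0.002,0],
    [0.05,0.0018,0,-0.002,0],
    [0.05,0.0018,0,-0.002,0],
    [0.05,0.002,-0.0004,-0.002,0],
    [0.05,0.002,0,-0.002,0],
    [0.05,0,0,0,0]
  ],
  "force": 45
}}

```text
clock: 9.98
position: [0.4975, -0.1871, 0.1049]
ee_rot: [0.01, 0.706, -0.011, 0.708]
ft_force: [1.2, 0.2, 9.1]
grip_width: 0.799
```

```bash
cat > chk.py <<'E'
from h import *
import sys
k=sys.argv[1]
o=monitor.get_obs();print(o["position"],o["ft_force"],o["torque"],o["grip_width"])
for n in("side","top"):
    p=camera(n);P=cloud(p)
    if n=="side": cv2.imwrite(f"pics/s{k}.png",cv2.resize(p["color"][170:320,240:440,::-1],(800,600),interpolation=cv2.INTER_CUBIC))
    np.savez(f"{n}{k}.npz",P=P,c=p["color"])
    try: cov(P,np.array([[.45,-.26,.062],[.64,-.11,.2]]))
    except Exception as e: print(e)
E
python3 chk.py 5
```

```text
[ 0.4975141  -0.18705545  0.1049389 ] [1.20607272 0.19816779 9.09864533] [-0.01605066  0.39782699 -0.02104925] 0.7987402447351334
n [-0.444  0.013  0.896] tilt 26.3 centre top [ 0.5157 -0.1903  0.1063] size [113.9 148.2] ang -1.49
xaxis [ 0.896 -0.026  0.444] yaw -1.66
bar mid [ 0.5042 -0.1899  0.1296] hook [ 0.4418 -0.1881  0.0641] handle pts uvw mm:  189 [[-18.8, -47.7, 23.6], [-10.6, -0.9, 34.7], [6.4, 39.2, 43.6]]
n [-0.437  0.046  0.898] tilt 26.0 centre top [ 0.5203 -0.1455  0.1089] size [ 52.9 158.5] ang -14.52
xaxis [ 0.866 -0.251  0.434] yaw -16.14
bar mid [ 0.509  -0.1443  0.1323] hook [ 0.4489 -0.1244  0.0676] handle pts uvw mm:  2 [[-23.8, -8.8, 24.0], [-22.0, -7.7, 28.6], [-20.1, -6.7, 33.2]]
```

Request:
{"method": "step_arm", "body": {
  "increments": [
    [0.05,-0.0005,0,-0.002,0],
    [0.05,-0.0005,0,-0.002,0],
    [0.05,0.0005,0,-0.002,0],
    [0.05,0.001,0,-0.002,0],
    [0.05,0.001,0,-0.002,0],
    [0.05,0.001,0,-0.002,0],
    [0.05,0,0,0,0]
  ],
  "force": 35
}}

```text
clock: 10.67
position: [0.5024, -0.1873, 0.0944]
ee_rot: [0.01, 0.704, -0.011, 0.71]
ft_force: [7.7, -0.4, 11.8]
grip_width: 0.798
```

```bash
python3 chk.py 6
```

```text
[ 0.50240503 -0.18727065  0.09435994] [ 7.70992383 -0.37306471 11.77544614] [-0.06041948 -0.83551744  0.02545751] 0.7978923416473451
n [-0.311  0.018  0.95 ] tilt 18.2 centre top [ 0.5173 -0.1911  0.094 ] size [112.7 148.1] ang -3.26
xaxis [ 0.948 -0.057  0.312] yaw -3.43
bar mid [ 0.5092 -0.1906  0.1187] hook [ 0.4382 -0.1863  0.0628] handle pts uvw mm:  189 [[-18.9, -47.3, 23.4], [-11.1, -4.1, 34.5], [5.7, 37.1, 43.5]]
n [-0.325 -0.02   0.946] tilt 19.0 centre top [ 0.5204 -0.1579  0.0952] size [ 54.7 149.3] ang -4.78
xaxis [ 0.943 -0.083  0.322] yaw -5.04
bar mid [ 0.5119 -0.1584  0.1198] hook [ 0.4419 -0.1507  0.0631] handle pts uvw mm:  1 [[-13.9, 19.5, 30.3], [-13.9, 19.5, 30.3], [-13.9, 19.5, 30.3]]
```

View pics/s6.png

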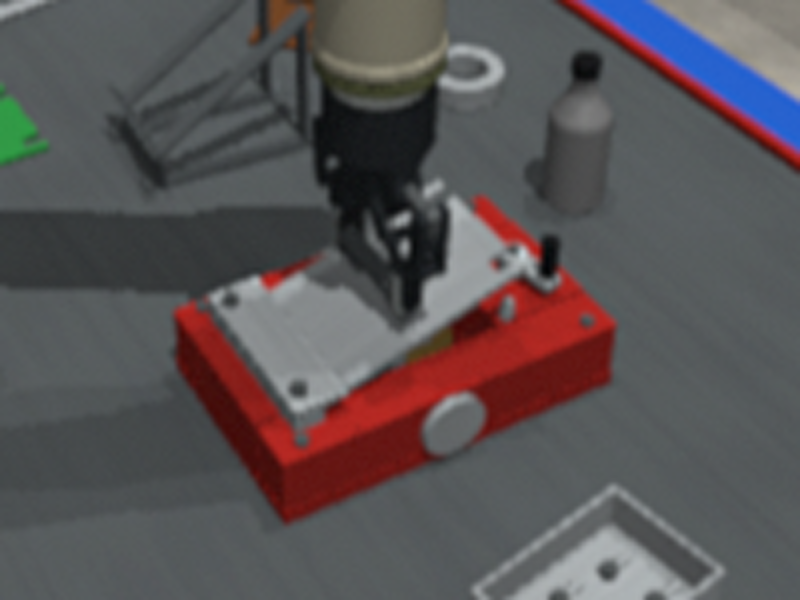

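Request:
{"method": "step_arm", "body": {
  "increments": [
    [0.05,0.0004,0,-0.002,0],
    [0.05,0.0006,0,-0.002,0],
    [0.05,0.0008,0,-0.002,0],
    [0.05,0.001,0,-0.002,0],
    [0.05,0.001,0,-0.002,0],
    [0.05,0.001,0,-0.002,0],
    [0.05,0,0,0,0]
  ],
  "force": 30
}}

```text
clock: 11.35
position: [0.5069, -0.1874, 0.0822]
ee_rot: [0.01, 0.704, -0.011, 0.71]
ft_force: [7.2, -0.6, 12.3]
grip_width: 0.798
```

```bash
cat >> chk.py <<'E'
    D=P[np.all((P>[.44,-.28,.064])&(P<[.615,-.09,.13]),-1)]
    n=np.load(f"{n}{k}.npz"); m=np.all((P>[.56,-.28,.062])&(P<[.625,-.09,.12]),-1)
    print("edge x by y:",[(round(y,3),round(float(np.percentile(P[m&(abs(P[...,1]-y)<.006)][:,0],97)),4)) for y in np.arange(-.24,-.13,.012) if (m&(abs(P[...,1]-y)<.006)).sum()>5])
E
python3 chk.py 7
python3 - <<'E'
import cv2,numpy as np
c=np.load("top7.npz")["c"]
cv2.imwrite("pics/t7.png",cv2.resize(c[160:265,320:460,::-1],(800,600),interpolation=cv2.INTER_CUBIC))
E
```

```text
[ 0.50694717 -0.18736882  0.08215997] [ 7.18144171 -0.60002529 12.34221942] [-0.08219328 -0.50055657  0.0249892 ] 0.7979293206065999
n [-0.167  0.009  0.986] tilt 9.6 centre top [ 0.538  -0.1912  0.0835] size [114.1 181.2] ang -2.6
xaxis [ 0.985 -0.045  0.167] yaw -2.63
bar mid [ 0.5337 -0.1909  0.1091] hook [ 0.4552 -0.1874  0.0643] handle pts uvw mm:  181 [[-39.7, -46.4, 23.1], [-33.9, 0.3, 34.6], [-17.1, 38.0, 43.5]]
edge x by y: [(np.float64(-0.24), 0.6243), (np.float64(-0.228), 0.6233), (np.float64(-0.216), 0.6212), (np.float64(-0.204), 0.6229), (np.float64(-0.192), 0.6202), (np.float64(-0.18), 0.6187), (np.float64(-0.168), 0.5915), (np.float64(-0.144), 0.6085)]
n [-0.17  -0.021  0.985] tilt 9.8 centre top [ 0.5211 -0.1598  0.0812] size [ 55.9 145. ] ang -3.28
xaxis [ 0.984 -0.057  0.168] yaw -3.33
bar mid [ 0.5167 -0.1604  0.1068] hook [ 0.4383 -0.1548  0.062 ] handle pts uvw mm:  1 [[-17.2, 9.2, 38.7], [-17.2, 9.2, 38.7], [-17.2, 9.2, 38.7]]
edge x by y: [(np.float64(-0.204), 0.6237), (np.float64(-0.192), 0.6236), (np.float64(-0.18), 0.6221), (np.float64(-0.168), 0.6159), (np.float64(-0.156), 0.6205), (np.float64(-0.144), 0.6203), (np.float64(-0.132), 0.6244)]
```

View pics/t7.png

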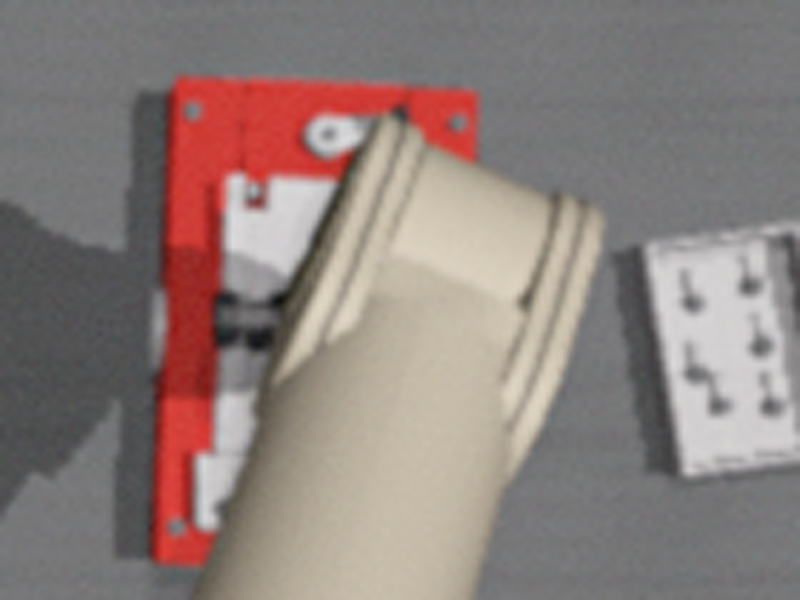

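View pics/s7.png

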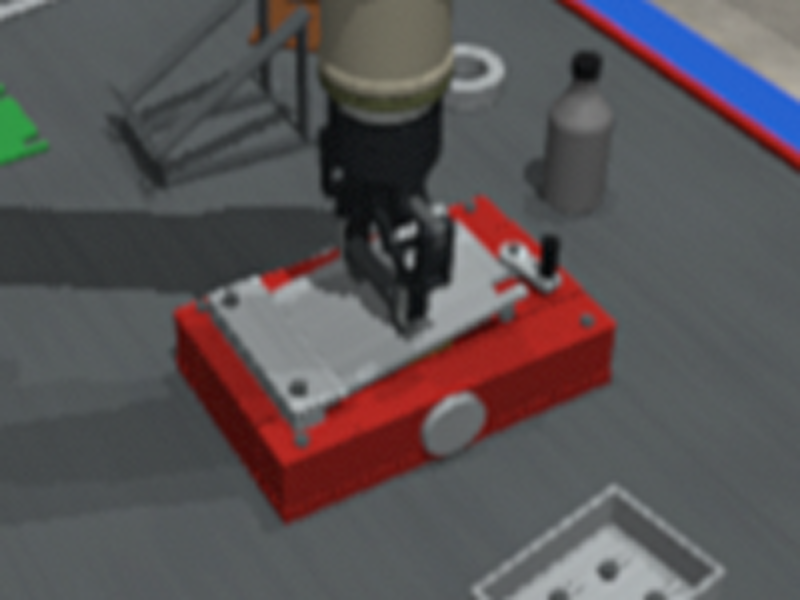

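Tilt is 9.7°; dowel_a shows within its notch in the top crop at (252, 190), and dowel_b is below the near notch in the side crop (507, 310). Nudge +y 0.5 mm and lower on.

Request:
{"method": "step_arm", "body": {
  "increments": [
    [0.05,0.0006,0.0005,-0.0015,0],
    [0.05,0.0006,0,-0.0015,0],
    [0.05,0.0006,0,-0.0015,0],
    [0.05,0.0006,0,-0.0015,0],
    [0.05,0.0006,0,-0.0015,0],
    [0.05,0,0,0,0]
  ]
}}

```text
clock: 11.95
position: [0.5105, -0.1873, 0.075]
ee_rot: [0.01, 0.704, -0.011, 0.71]
ft_force: [10.1, -2.0, 10.1]
grip_width: 0.798
```

```bash
python3 chk.py 8 | grep -v edge
```

```text
[ 0.51053536 -0.18730283  0.07495627] [10.10012675 -1.99067326 10.11245527] [-0.618699   -1.04836396 -0.22281581] 0.7981439024339059
n [-0.075  0.007  0.997] tilt 4.3 centre top [ 0.5387 -0.1909  0.0736] size [115.1 179.3] ang -1.33
xaxis [ 0.997 -0.023  0.075] yaw -1.33
bar mid [ 0.5368 -0.1907  0.0995] hook [ 0.4543 -0.1889  0.0622] handle pts uvw mm:  211 [[-39.7, -47.1, 23.0], [-33.2, -9.1, 34.0], [87.0, 38.4, 43.0]]
n [-0.018  0.272  0.962] tilt 15.8 centre top [ 0.5424 -0.1394  0.0696] size [ 83.7 182.7] ang -9.13
xaxis [ 0.986 -0.153  0.062] yaw -8.8
bar mid [ 0.542  -0.1323  0.0946] hook [ 0.4587 -0.1278  0.0595] handle pts uvw mm:  2 [[-40.6, -23.4, 22.6], [-38.6, -16.3, 30.2], [-36.7, -9.3, 37.8]]
```

Request:
{"method": "step_arm", "body": {
  "increments": [
    [0.05,0.001,-0.0006,0,0],
    [0.05,0.0006,0,-0.0012,0],
    [0.05,0.0004,0,-0.0012,0],
    [0.05,0,0,0,0]
  ]
}}

```text
clock: 12.38
position: [0.5118, -0.1874, 0.072]
ee_rot: [0.01, 0.704, -0.011, 0.71]
ft_force: [8.6, -2.2, 7.1]
grip_width: 0.793
```

```bash
python3 chk.py 9 | grep -v edge
```

```text
[ 0.51177326 -0.18741981  0.07196079] [ 8.56719109 -2.18631134  7.10962446] [-0.03251694 -1.08952947  0.07459701] 0.7930410347558395
n [-0.054  0.002  0.999] tilt 3.1 centre top [ 0.5407 -0.1914  0.0706] size [133.2 181.3] ang -0.28
xaxis [ 0.999 -0.005  0.054] yaw -0.28
bar mid [ 0.5393 -0.1914  0.0966] hook [ 0.4561 -0.191   0.061 ] handle pts uvw mm:  217 [[-40.9, -46.5, 22.7], [-34.4, -9.3, 33.7], [85.6, 38.7, 42.7]]
n [0.004 0.187 0.982] tilt 10.8 centre top [ 0.5412 -0.1478  0.0697] size [ 98.2 187.5] ang -8.71
xaxis [ 0.989 -0.149  0.024] yaw -8.56
bar mid [ 0.5413 -0.1429  0.0952] hook [ 0.4572 -0.1361  0.0627] handle pts uvw mm:  5 [[82.8, -88.1, 22.9], [85.7, -85.0, 26.4], [89.6, -82.0, 28.7]]
```

Request:
{"method": "step_arm", "body": {
  "increments": [
    [0.05,0.0004,-0.0004,-0.0012,0],
    [0.05,0.0003,0,-0.0012,0],
    [0.05,0,0,-0.0012,0],
    [0.05,0,0,0,0]
  ]
}}

```text
clock: 12.82
position: [0.5129, -0.1875, 0.0687]
ee_rot: [0.01, 0.704, -0.011, 0.71]
ft_force: [8.3, -0.1, 10.8]
grip_width: 0.794
```

```bash
python3 chk.py 10 | grep -v edge
```

```text
[ 0.51292566 -0.18753455  0.06874297] [ 8.34618512 -0.12999655 10.84931436] [ 0.38223365 -0.73680352  0.06749507] 0.793984955556634
n [-0.024 -0.005  1.   ] tilt 1.4 centre top [ 0.541  -0.1931  0.0667] size [182.  130.2] ang 0.07
xaxis [1.    0.001 0.024] yaw 0.07
bar mid [ 0.5404 -0.1932  0.0927] hook [ 0.4562 -0.1931  0.0596] handle pts uvw mm:  234 [[-41.0, -44.7, 23.2], [-33.4, -10.1, 34.2], [84.7, 40.6, 43.6]]
n [0.004 0.079 0.997] tilt 4.5 centre top [ 0.5492 -0.1302  0.0646] size [ 89.1 195.8] ang -19.96
xaxis [ 0.94  -0.34   0.023] yaw -19.9
bar mid [ 0.5494 -0.1282  0.0905] hook [ 0.4693 -0.1017  0.0576] handle pts uvw mm:  4 [[78.0, -102.4, 37.0], [79.5, -99.8, 37.5], [81.2, -96.8, 39.3]]
```

View pics/s10.png

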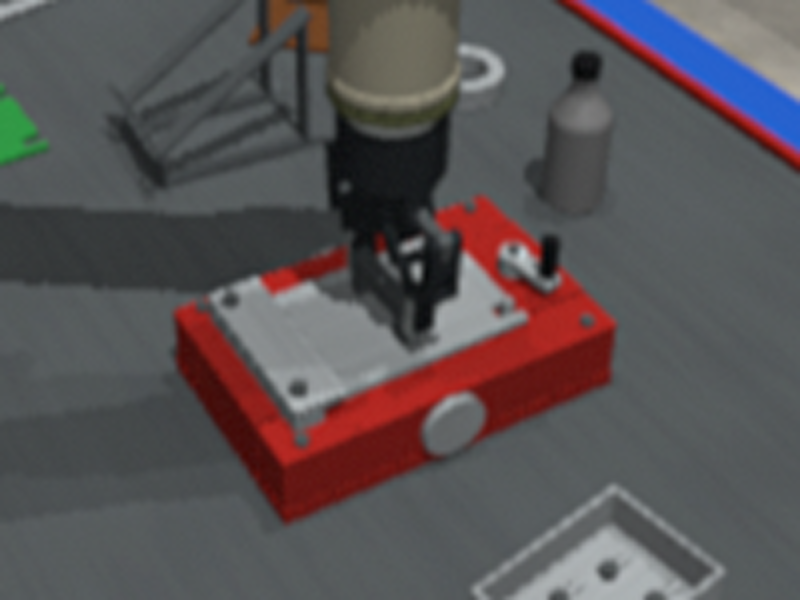

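Dowel_b stands in its notch (crop (503, 308)); plate nearly flat (≈1.4°). Press the rest.

Request:
{"method": "step_arm", "body": {
  "increments": [
    [0.05,0.0003,0,-0.0012,0],
    [0.05,0,0,-0.0012,0],
    [0.05,0,0,-0.0012,0],
    [0.05,0,0,0,0]
  ]
}}

```text
clock: 13.25
position: [0.5136, -0.1876, 0.0671]
ee_rot: [0.01, 0.704, -0.01, 0.71]
ft_force: [-0.9, 2.6, 32.0]
grip_width: 0.797
```

```bash
cat > flat.py <<'E'
from h import *
o=monitor.get_obs();print(o["position"],o["ft_force"],o["torque"],o["grip_width"])
for n in("side","top"):
    p=camera(n);P=cloud(p);c=p["color"].astype(int)
    g=(c.max(-1)-c.min(-1)<40)&(c.max(-1)>100)&np.all((P>[.452,-.27,.056])&(P<[.605,-.11,.075]),-1)
    k,lab,st,_=cv2.connectedComponentsWithStats(g.astype(np.uint8)); i=1+st[1:,4].argmax(); X=P[lab==i]
    A=np.c_[X[:,:2]-[.5115,-.188],np.ones(len(X))]
    for _ in range(3):
        s=np.linalg.lstsq(A,X[:,2],rcond=None)[0]; k=abs(A@s-X[:,2])<.004; A,X=A[k],X[k]
    print(n,len(X),"slopes deg",np.degrees(s[:2]).round(2),"z at centre",s[2].round(4),"rect",rectfit(X))
    r=(c[...,0]>110)&(c[...,1]<70)&(c[...,2]<70)&np.all((P>[.36,-.3,.05])&(P<[.68,-.07,.07]),-1); Y=P[r]
    print(" seat z near",np.median(Y[:,2]).round(4))
E
python3 flat.py
```

```text
[ 0.51356291 -0.18759674  0.06706134] [-0.87990779  2.60143057 31.99631608] [1.11723363 0.85185765 0.23466438] 0.7972330285850433
side 754 slopes deg [-0.04 -0.09] z at centre 0.0643 rect (array([ 523.7, -190.2]), array([114.1, 145.6]), 88.07)
 seat z near 0.0593
top 207 slopes deg [1.35 2.3 ] z at centre 0.0627 rect (array([ 564.7, -162.1]), array([53.8, 58.2]), 89.36)
 seat z near 0.0603
```

Seated: force jumped to 32 N, slope ≈0, top face 5 mm above seat. Relax and release.

Request:
{"method": "step_arm", "body": {
  "increments": [
    [0.05,0,0,0.001,0],
    [0.05,0,0,0,0],
    [0.065,0,0,0,0],
    [0.07,0,0,0,0],
    [0.075,0,0,0,0],
    [0.0854,0,0,0,0],
    [0.0854,0,0,0,0],
    [0.0854,0,0,0,0]
  ]
}}

```text
clock: 14.02
position: [0.5087, -0.1872, 0.0634]
ee_rot: [0.011, 0.707, -0.011, 0.707]
ft_force: [-0.4, 0.5, 0.9]
grip_width: 0.998
```

Request:
{"method": "step_arm", "body": {
  "increments": [
    [0.0854,0,0,0.005,0],
    [0.0854,0,0,0.01,0],
    [0.0854,0,0,0.02,0],
    [0.0854,0,0,0.025,0],
    [0.0854,0,0,0.025,0],
    [0.0854,0,0.02,0.025,0],
    [0.0854,0,0.03,0,0],
    [0.0854,0,0.03,0,0],
    [0.0854,0,0.03,0,0],
    [0.0854,0,0.03,0,0],
    [0.0854,0,0.03,0,0],
    [0.0854,0,0.03,0,0]
  ]
}}

```text
clock: 15.02
position: [0.5089, 0.0141, 0.1749]
ee_rot: [0.011, 0.707, -0.011, 0.707]
ft_force: [0.7, -0.7, -0.1]
grip_width: 1.005
```

```bash
python3 flat.py
python3 - <<'E'
from h import *
t=camera("top");s=camera("side")
a=cv2.resize(t["color"][165:265,325:425,::-1],(400,400),interpolation=cv2.INTER_CUBIC)
b=cv2.resize(s["color"][190:310,260:420,::-1],(400,400),interpolation=cv2.INTER_CUBIC)
cv2.imwrite("pics/c11.png",np.hstack([a,b]))
for n,p in(("t",t),("s",s)):
    P=cloud(p);c=p["color"].astype(int)
    K=(P[...,2]>.085)&(P[...,2]<.118)&(P[...,0]>.58)&(P[...,0]<.68)&(P[...,1]>-.27)&(P[...,1]<-.12)
    X=P[K]; print(n,"knob",K.sum(),X.mean(0).round(4),X.min(0).round(4),X.max(0).round(4))
E
```

```text
[0.50892963 0.01408949 0.17486066] [ 0.69117744 -0.74993142 -0.06805433] [ 0.00982161 -0.06196332 -0.03567494] 1.0049740813977142
side 1092 slopes deg [-0.2  -0.18] z at centre 0.0644 rect (array([ 524.3, -188.9]), array([117.5, 145.8]), 88.87)
 seat z near 0.0593
top 1207 slopes deg [-0.04 -0.03] z at centre 0.0654 rect (array([ 523.1, -187.1]), array([111., 142.]), 87.47)
 seat z near 0.0602
t knob 24 [ 0.623  -0.2236  0.1052] [ 0.6171 -0.2301  0.0872] [ 0.631  -0.2179  0.115 ]
s knob 43 [ 0.6206 -0.2312  0.1012] [ 0.6156 -0.2375  0.087 ] [ 0.6277 -0.2221  0.1119]
```

View pics/c11.png

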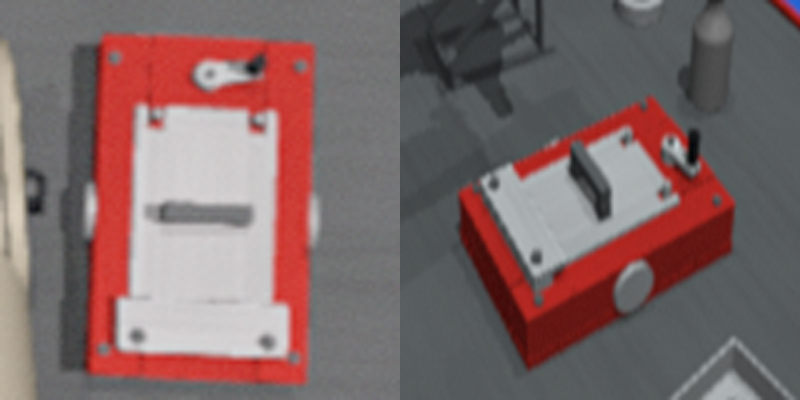

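Picture: cover flat, under the lip, both dowels in the notches (left view (155,115), (260,120)); the catch is still open at ~1.7 rad, knob ≈(0.624, -0.227). I'll now pinch the knob and drag it round, turning the tool along with it.

Request:
{"method": "step_arm", "body": {
  "increments": [
    [0.0854,0.0096,-0.0201,0,0.115],
    [0.0854,0.0096,-0.0201,0,0.115],
    [0.0854,0.0096,-0.0201,0,0.115],
    [0.0854,0.0096,-0.0201,0,0.115],
    [0.0854,0.0096,-0.0201,0,0.115],
    [0.0854,0.0096,-0.0201,0,0.115],
    [0.0854,0.0096,-0.0201,0,0.115],
    [0.0854,0.0096,-0.0201,0,0.115],
    [0.06,0.0096,-0.0201,0,0.115],
    [0.06,0.0096,-0.0201,0,0.115],
    [0.06,0.0096,-0.0201,0,0.115],
    [0.06,0.0096,-0.0201,0,0.115]
  ],
  "force": 20
}}

```text
clock: 16.22
position: [0.5831, -0.1588, 0.1519]
ee_rot: [-0.325, 0.647, 0.33, 0.606]
ft_force: [1.1, 0.3, -1.3]
grip_width: 0.705
```

Request:
{"method": "step_arm", "body": {
  "increments": [
    [0.055,0,0,0,0.115],
    [0.055,0,0,0,0.115],
    [0.055,0,0,0,0.115],
    [0.055,0,0,0,0],
    [0.055,0,0,0,0]
  ]
}}

```text
clock: 16.63
position: [0.5784, -0.1556, 0.14]
ee_rot: [-0.377, 0.623, 0.388, 0.565]
ft_force: [0.2, -0.4, -0.0]
grip_width: 0.647
```

Run:
```python
from h import *
from scipy.spatial.transform import Rotation as R
o=monitor.get_obs();print(o["position"],R.from_quat(o["ee_rot"]).as_matrix().round(3)[:,1],o["ft_force"],o["joint_pos"].round(2),o["grip_width"])
```

```text
[ 0.57839978 -0.15559918  0.13999118] [-0.908  0.415  0.058] [ 0.1602435  -0.36958478 -0.02449419] [ 0.79  0.53 -0.84  1.55  0.43  1.33  2.6 ] 0.6465848459681232
```

Turning that way ran joint 7 to its range end and the arm stopped short (clear of everything). Turn back the other way, and use a smaller turn.

Request:
{"method": "step_arm", "body": {
  "increments": [
    [0.055,0,0,0.005,-0.11],
    [0.055,0,0,0.01,-0.11],
    [0.055,0,0,0.01,-0.11],
    [0.055,0,0,0.01,-0.11],
    [0.055,0,0,0,-0.11],
    [0.055,0,0,0,-0.11],
    [0.055,0,0,0,-0.11],
    [0.055,0,0,0,-0.11],
    [0.055,0,0,0,-0.11],
    [0.055,0,0,0,-0.11]
  ]
}}

```text
clock: 17.47
position: [0.5791, -0.155, 0.1761]
ee_rot: [0.005, 0.728, 0.033, 0.685]
ft_force: [-0.8, -0.7, 0.4]
grip_width: 0.642
```

```bash
cat > st.py <<'E'
from h import *
from scipy.spatial.transform import Rotation as R
o=monitor.get_obs();M=R.from_quat(o["ee_rot"]).as_matrix().round(3);print(o["position"],"y",M[:,1],"x",M[:,0],np.degrees(np.arctan2(M[1,1],M[0,1])).round(1),o["ft_force"].round(1),o["joint_pos"].round(2),o["grip_width"],o["clock"])
E
python3 st.py
```

```text
[ 0.57908128 -0.15497748  0.17606303] y [-0.038  0.998  0.055] x [-0.063  0.052 -0.997] 92.2 [-0.8 -0.7  0.4] [ 0.71  0.45 -0.66  1.51  0.23  1.35  1.64] 0.64240460108696 17.4667
```

Request:
{"method": "step_arm", "body": {
  "increments": [
    [0.055,0.0056,-0.009,0,-0.11],
    [0.055,0.0056,-0.009,0,-0.11],
    [0.055,0.0056,-0.009,0,-0.11],
    [0.055,0.0056,-0.009,0,-0.11],
    [0.055,0.0056,-0.009,0,-0.11],
    [0.055,0.0056,-0.009,0,-0.11],
    [0.055,0.0056,-0.009,0,-0.11],
    [0.055,0.0056,-0.009,0,-0.11],
    [0.055,0,0,0,0]
  ]
}}

```text
clock: 18.22
position: [0.624, -0.229, 0.1763]
ee_rot: [0.315, 0.656, -0.263, 0.634]
ft_force: [-0.4, -0.5, 0.8]
grip_width: 0.643
```

```bash
python3 st.py
```

```text
[ 0.62403983 -0.22897933  0.17625244] y [0.745 0.664 0.055] x [ 0.003  0.079 -0.997] 41.7 [-0.4 -0.5  0.8] [ 0.66  0.52 -0.48  1.37  0.15  1.32  0.92] 0.6430379949578017 18.2167
```

Request:
{"method": "step_arm", "body": {
  "increments": [
    [0.055,0,0.003,-0.012,0],
    [0.055,0,0,-0.012,0],
    [0.055,0,0,-0.012,0],
    [0.055,0,0,-0.012,0],
    [0.055,0,0,-0.012,0],
    [0.055,0,0,-0.012,0],
    [0.055,0,0,-0.012,0],
    [0.055,0,0,-0.008,0],
    [0.055,0,0,0,0]
  ]
}}

```text
clock: 18.97
position: [0.6227, -0.2224, 0.081]
ee_rot: [0.312, 0.659, -0.258, 0.634]
ft_force: [-1.0, -0.2, -0.3]
grip_width: 0.646
```

Request:
{"method": "step_arm", "body": {
  "increments": [
    [0.03,0,0,0,0],
    [0.015,0,0,0,0],
    [0.005,0,0,0,0],
    [0.005,0,0,0,0],
    [0.005,0,0,0,0],
    [0.005,0,0,0,0],
    [0.005,0,0,0,0],
    [0.005,0,0,0,0]
  ],
  "force": 25
}}

```text
clock: 19.63
position: [0.6242, -0.2233, 0.0843]
ee_rot: [0.312, 0.657, -0.258, 0.635]
ft_force: [-0.4, -2.5, 5.6]
grip_width: 0.158
```

```bash
python3 st.py
```

```text
[ 0.62422153 -0.22325618  0.08429235] y [0.739 0.672 0.057] x [ 0.002  0.082 -0.997] 42.3 [-0.4 -2.5  5.6] [ 0.65  0.59 -0.47  1.46  0.19  1.16  0.91] 0.1584684834004979 19.6333
```

Knob gripped (13.5 mm). Drag along the arc.

Request:
{"method": "step_arm", "body": {
  "increments": [
    [0.005,0,0,0.002,0],
    [0.005,-0.0029,-0.0002,0,-0.05],
    [0.005,-0.0029,-0.0001,0,-0.05],
    [0.005,-0.0029,0.0003,0,-0.05],
    [0.005,-0.0029,0.0004,0,-0.05],
    [0.005,-0.0028,0.0008,0,-0.05],
    [0.005,-0.0028,0.0009,0,-0.05],
    [0.005,-0.0026,0.0013,0,-0.05],
    [0.005,-0.0026,0.0013,0,-0.05],
    [0.005,-0.0024,0.0017,0,-0.05],
    [0.005,-0.0023,0.0018,0,-0.05],
    [0.005,0,0,0,0]
  ]
}}

```text
clock: 20.63
position: [0.5964, -0.2135, 0.0847]
ee_rot: [0.466, 0.56, -0.408, 0.55]
ft_force: [3.5, -1.6, -6.8]
grip_width: 0.156
```

```bash
python3 st.py
```

```text
[ 0.59641979 -0.21352846  0.08474769] y [0.971 0.233 0.057] x [ 0.04   0.073 -0.996] 13.5 [ 3.5 -1.6 -6.8] [ 0.62  0.49 -0.4   1.59  0.12  1.07  0.45] 0.15631317935719927 20.6333
```

Request:
{"method": "step_arm", "body": {
  "increments": [
    [0.005,-0.0017,0.0021,0,-0.05],
    [0.005,-0.0017,0.0021,0,-0.05],
    [0.005,-0.0014,0.0023,0,-0.05],
    [0.005,-0.0013,0.0023,0,-0.05],
    [0.005,-0.001,0.0025,0,-0.05],
    [0.005,-0.0009,0.0025,0,-0.05],
    [0.005,-0.0006,0.0026,0,-0.05],
    [0.005,-0.0005,0.0026,0,-0.05],
    [0.005,-0.0001,0.0026,0,-0.05],
    [0.005,-0.0001,0.0027,0,-0.05],
    [0.005,0,0.0015,0,0],
    [0.005,0,0,0,0]
  ]
}}

```text
clock: 21.63
position: [0.5872, -0.1882, 0.0849]
ee_rot: [0.589, 0.429, -0.531, 0.434]
ft_force: [3.7, -1.9, -6.3]
grip_width: 0.156
```

```bash
python3 st.py
```

```text
[ 0.58719472 -0.18819939  0.08492984] y [ 0.965 -0.257  0.056] x [ 0.069  0.045 -0.997] -14.9 [ 3.7 -1.9 -6.3] [ 0.53  0.42 -0.32  1.68  0.08  1.   -0.06] 0.15591376080898284 21.6333
```

Request:
{"method": "step_arm", "body": {
  "increments": [
    [0.005,0,0.0015,0,0],
    [0.005,0,0.0015,0,0],
    [0.005,0,0,0,0]
  ]
}}

```text
clock: 21.88
position: [0.5872, -0.1858, 0.085]
ee_rot: [0.589, 0.428, -0.531, 0.434]
ft_force: [3.7, -3.6, -7.8]
grip_width: 0.155
```

Request:
{"method": "step_arm", "body": {
  "increments": [
    [0.005,0,0.001,0,0],
    [0.005,0,0.001,0,0],
    [0.005,0,0.001,0,0],
    [0.005,0,0,0,0]
  ]
}}

```text
clock: 22.22
position: [0.5873, -0.1843, 0.085]
ee_rot: [0.589, 0.427, -0.531, 0.434]
ft_force: [4.4, -7.1, -8.6]
grip_width: 0.154
```

Request:
{"method": "step_arm", "body": {
  "increments": [
    [0.02,0,0,0,0],
    [0.03,0,0,0,0],
    [0.045,0,0,0,0],
    [0.045,0,0,0,0],
    [0.045,0,0,0.01,0],
    [0.045,0,0,0.02,0],
    [0.045,0,0,0.025,0],
    [0.045,0,0,0.025,0],
    [0.045,0,0,0.025,0]
  ]
}}

```text
clock: 22.97
position: [0.5874, -0.1823, 0.1927]
ee_rot: [0.589, 0.428, -0.531, 0.434]
ft_force: [0.2, -1.1, 0.4]
grip_width: 0.528
```

Request:
{"method": "step_arm", "body": {
  "increments": [
    [0.045,-0.015,0.03,0,0],
    [0.045,-0.015,0.03,0,0],
    [0.045,-0.015,0.03,0,0],
    [0.045,-0.015,0.03,0,0],
    [0.045,-0.015,0.03,0,0],
    [0.045,-0.015,0.03,0,0],
    [0.045,-0.015,0.03,0,0],
    [0.045,0,0,0,0],
    [0.045,0,0,0,0]
  ]
}}

```text
clock: 23.72
position: [0.4822, 0.0291, 0.1918]
ee_rot: [0.589, 0.428, -0.53, 0.435]
ft_force: [-0.0, -0.3, 0.6]
grip_width: 0.526
```

```bash
python3 flat.py; python3 st.py
python3 - <<'E'
from h import *
t=camera("top");s=camera("side")
a=cv2.resize(t["color"][165:265,325:425,::-1],(400,400),interpolation=cv2.INTER_CUBIC)
b=cv2.resize(s["color"][190:310,260:420,::-1],(400,400),interpolation=cv2.INTER_CUBIC)
cv2.imwrite("pics/c12.png",np.hstack([a,b]))
for n,p in(("t",t),("s",s)):
    P=cloud(p)
    K=(P[...,2]>.085)&(P[...,2]<.118)&(P[...,0]>.56)&(P[...,0]<.68)&(P[...,1]>-.27)&(P[...,1]<-.12)
    X=P[K]; m=X.mean(0); print(n,"knob",K.sum(),m.round(4)," catch angle",round(np.arctan2(-(m[1]+.1923),-(m[0]-.6194))+.04,2))
    for q in("bearing_ring","oil_bottle","wrench","bolt_dish"):
        P0=np.load({"t":"top","s":"side"}[n]+"0.npz")["P"]
        for d in regions_of(p,q)[:1]: print(q,round(d["p"],2),np.nanmedian(P[d["region"]],0).round(3),"start",np.nanmedian(P0[d["region"]],0).round(3))
E
```

```text
[0.4821877  0.02908872 0.19175338] [-0.03544197 -0.30388525  0.6201205 ] [-0.08178623  0.07662347 -0.08362808] 0.5258741464786459
side 1063 slopes deg [-0.16 -0.09] z at centre 0.0643 rect (array([ 523.7, -188.1]), array([117.5, 146.1]), 88.49)
 seat z near 0.0594
top 1188 slopes deg [-0.01 -0.17] z at centre 0.0655 rect (array([ 525.6, -187.3]), array([111.2, 148.3]), 86.92)
 seat z near 0.0604
[0.48288399 0.02672355 0.19121509] y [ 0.964 -0.259  0.058] x [ 0.072  0.044 -0.996] -15.0 [ 0.8 -0.4 -0.4] [ 0.36  0.02 -0.49  1.91 -0.03  1.13 -0.38] 0.5251956862975707 23.8167
t knob 21 [ 0.5848 -0.1894  0.1063]  catch angle -0.04
bearing_ring 0.79 [0.782 0.083 0.023] start [0.781 0.083 0.024]
oil_bottle 0.63 [ 0.749 -0.089  0.095] start [ 0.749 -0.089  0.095]
wrench 0.68 [0.531 0.437 0.007] start [0.531 0.437 0.007]
bolt_dish 0.57 [ 0.508 -0.435  0.005] start [ 0.508 -0.435  0.005]
s knob 42 [ 0.5828 -0.1966  0.1012]  catch angle 0.16
bearing_ring 0.68 [0.776 0.078 0.018] start [0.775 0.079 0.018]
oil_bottle 0.93 [ 0.75  -0.109  0.074] start [ 0.75  -0.109  0.074]
wrench 0.61 [0.503 0.431 0.005] start [0.504 0.43  0.005]
bolt_dish 0.7 [ 0.507 -0.43   0.008] start [ 0.507 -0.429  0.008]
```

View pics/c12.png

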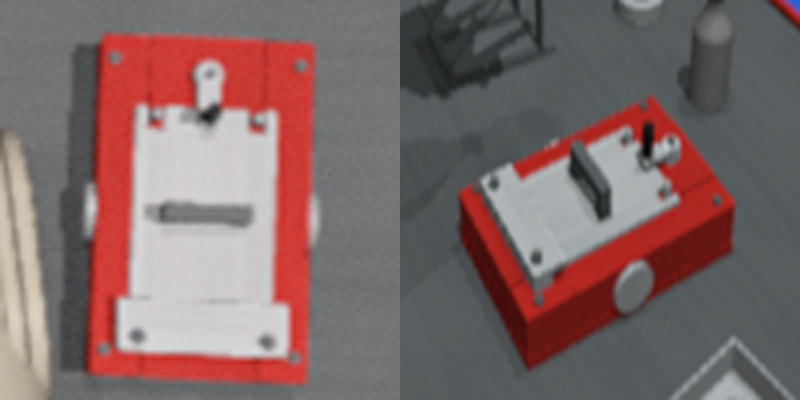

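The picture shows the catch pointing straight to the lip over the cover's edge (left view (208, 100)), the cover flat with both dowels in the notches, and the arm clear.

```bash
python3 -c "
from workcell import ticket
print(ticket.hand_in())"
```

```text
the job is handed in; nothing more can be done
None
```

The cover is refitted and the catch is closed over it. I handed the job in at about 24 s on the clock, and hand-in reports no verdict.

I gripped the steel cover by the ends of its handle bar and carried it at 35° tilt. Its plain edge went under the lip, then I rotated it down over the dowels until it seated with about 32 N. After releasing it, I pinched the catch knob and dragged it round to its stop.

**Last checks:**
- **Cover:** within about 0.2° of level in both cameras. Its top face is 5 mm above the seat, as it should be, and both dowels show in their notches.
- **Catch:** the top camera reads -0.04 rad and the side camera 0.16 rad. The side view sits about 7 mm off the top view at the knob, as it did before closing, so I take the true value as close to 0. The force rose at the stop, which agrees.
- **Bystanders:** the ring, bottle, wrench and dish are unmoved, to about 1 mm in both cameras.

**What went wrong:**
- While lining up for the knob I first turned the tool the wrong way, and joint 7 reached the end of its range at 2.6 rad. The arm stopped short without touching anything. This left the tool tilted about 5°, which did not affect the closing.
- During the lowering, the cover touched a dowel sideways with about 2 N. I corrected that by moving it about 1 mm in y.

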